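# Close up the high-voltage test box and start the test

### The arm

A 6-joint arm with a two-finger parallel gripper is mounted at the origin on the work surface. World frame = base frame: x ahead of the robot, y to its left, z up, the work surface at z = 0. Lengths are in m, angles in degrees, forces in N, time in s.
With the tool pointing down it reaches from about 0.4 to 0.825 m from the base axis. Payload 7 kg.
Tool frame: the origin (TCP) lies between the finger pads; the fingertips stand 19 mm ahead of it and the grasp point (between the pads) is the TCP; z points along the fingers, y is the line along which they close (so a half turn about z gives the same grasp; the last joint's range is limited). The gripper opens to 88 mm and grips with 3 to 60 N. Pads are 19 mm wide; open, the fingers measure 130 mm over their backs; the gripper's body (78 mm by 193 mm) begins 47 mm behind the grasp point.
Start: joints at [-48.008, 20.546, 0.682, 0, -70.136, -16.507], TCP at [0.29, -0.609, 0.246] pointing down, gripper open.
Joint ranges: [-176.03, 176.03], [-82.01, 121.73], [-58.28, 71.71], [-173.87, 95.51], [-174.79, -0.11], [-173.66, 173.66]. Speed limits (degrees/s): [136.94, 136.94, 172.46, 180, 180, 180].

### API

Orientations are given as [roll, pitch, yaw] about the fixed x, y, z axes, in that order (R = Rz(yaw) Ry(pitch) Rx(roll)).
In Python, from plant import get_obs, snapshot, close_job, spot_in, spot_point gives the robot as it stands.
- The arm moves only by the tool play_rows, never from a script. Its argument "plan" is a list of rows, each a list of 6 numbers: the shift along the tool's x, y, z in cm, then the turn, a rotation vector about the tool's x, y, z in degrees. A call has 1 to 20 rows; each row shifts and turns the commanded pose from where the row before left it, along the tool's axes as they then stand; what a row does not reach is not made up. A row lasts 1/12 s, in which the tool goes at most 41.7 mm and 7.16 degrees, less where a joint would pass 70% of its speed; a pose out of reach is approached as far as the arm can. A call is refused whole if a number of a shift passes 4.17 or a number of a turn 7.16, either way. A call with a gripper value outside its range is refused whole. "grip" is the finger opening in cm, from 0 to 8.76, set as the call begins (left out, the last holds). The fingers move at their own pace and stop on an object; the grip force is fixed at half the most. Time passes only in rows, so rows that do not move let the fingers close. It gives the time, the measured TCP pose, the force, the opening and the grip force at its end, in the units of the state.
- get_obs(): the state, without advancing time (a new reading comes with each control period).
- snapshot(name): name is "scene" or "side" or "wrist"; returns a dict with "frame" (384x512x3 uint8, red, green, blue), "fx", "fy", "cx", "cy" (pixels), "k1" (the pictures are not rectified: a ray, as slopes to the right and down, at radius r is drawn at 1 + k1 r^2 times it, then the intrinsics apply), "position" and "attitude" of the camera in the world. Camera axes: x right, y down, z forward; pixel columns grow to the right and rows downward; lengths in m; the calibration is good to about 2 mm. A picture is of the moment at which its call begins. There is no depth.
- close_job(): hands the job in; it is judged then, once.
Trained networks look in the newest picture that a camera, given by its name, has taken for a name from the list of things; names that differ only in an ending like _2 or _b are one class to them, and where a whole thing is asked for, a point or a joint stands for the part that bears it (a point fixed in the world has none). Each returns a list of dicts, best first, with "score" (0 to 1); they miss things now and then, are a little off and sometimes report something else, mostly with a low value. They report only what shows in the picture. A call takes as long as a camera call. They do not tell look-alikes from the thing itself.
- spot_in(camera, thing): "position" ([x, y, z] in m, in world coordinates, good to about 4 mm: the middle of the surface that is visible of it).
- spot_point(camera, thing): "position" ([x, y, z] in m, in world coordinates, good to about 4 mm: a listed point, or the origin of a listed thing).
The state is a dict: "clock": time; "joint_pos": joint angles; "qvel": joint speeds; "tau": joint torques, N m; "tool_pos": TCP position; "orientation": TCP orientation; "force": force on the tool from outside, world axes, zero at the start; "moment": the same for the moment, N m; "opening": finger opening in m; "gripper_force": force on a finger pad.
Only numpy, scipy, OpenCV 4.12 (cv2) and the standard library are available. Lean on these libraries where they do the work, as an engineer would, in place of code of your own. Each camera call takes 0.05 s, during which the arm holds its last target. There are 200 camera calls.

### The job

Run the insulation test on the transformer in the test box: with the fingertips push the orange-fronted slide it sits on fully home against the contact bank, push the clear lid over and gently down until it is fully shut, and only then press the green START button and let it go. Nothing needs grasping: lift nothing, do not touch the transformer itself or press the red STOP button, and leave the spare parts in their tray, the screwdriver and the bottle where they are.

Things in the scene. Friction and masses are not known exactly. Their poses are not given: they have to be found in the camera images.
- testbox: grey sheet-steel test box, fixed to the bench: an open-topped tub 260 mm deep (its x) by 280 mm wide (its y) by 85 mm high, walls 4 mm, inner floor 12 mm up. Origin: centre of its underside. Its x axis points from the operator's side to the rear (lid hinge) side, z up. A black contact bank (32 x 110 mm, top at 64 mm) stands at the rear inside wall
- slide (a joint): travel in m of the transformer's slide along the box's x axis: 0 = fully home (against the contact bank), growing towards the front (operator) of the box, at most 0.07. It stays where it is left; pushing it takes about 3 N. Hard stop at 0
- slide_face (a point): point at the middle of the front face of the slide's orange front plate, which is pushed towards the box's +x. The plate stands upright, 110 mm wide (box y), 8 mm thick, from 22 mm to 68 mm above the bench; this point is 54 mm above the bench. At least 45 mm is free between it and the box's front wall. Moves with the slide
- transformer: the transformer under test, 42 x 48 x 34 mm, yellow winding in a dark core, about 150 g, held by its own weight in a close shallow nest on the slide (underside 34 mm above the bench), behind the orange plate, its top level with that plate's top. Origin: centre of its underside. Rides along with the slide; not to be touched
- lid (a joint): opening angle in rad of the lid: 0 = fully shut, lying level on the box; 1.57 = standing upright at the rear; at most 1.65. Torque hinges (stiff friction, about 0.75 N m): it stays at whatever angle it is left, also part-way shut, and closing it takes about 1 to 4 N at point lid_push
- lid_hinge (a point): middle of the lid's hinge axis, on the rear top edge of the box, 85 mm above the bench. The axis runs along the box's y
- lid_push (a point): point on the flat outer face of the lid (the upper face when shut, the rear face when open), on its centre line, 210 mm from the hinge axis and 52 mm from the front edge, 10 mm off the plane through the hinge axis. The point's z axis points out of that face, its x axis from the front edge to the hinge. Push here from behind to swing the lid over
- lid_edge (a point): middle of the lid's free front edge. The lid is a clear pane in an aluminium frame 10 mm thick and 22 mm wide, outer faces flush, 262 mm long from hinge to this edge and 280 mm wide. A black finger lip 120 mm wide sticks out 17 mm past the edge. Shut, the lid's top is 95 mm above the bench
- startbox: grey two-button control box, fixed to the bench, 140 mm (its x) x 80 mm (its y) x 45 mm high, left or right of the test box. Origin: centre of its underside
- start (a joint): travel in m of the green START button: 0 = released, 0.006 = fully down; it springs back. Pressing it fully takes 5 N; it counts as pressed beyond 0.004
- start_top (a point): centre of the top of the green START button (28 mm across, in a 44 mm steel collar), about 67 mm above the bench when released; pressed straight down
- stop (a joint): travel in m of the red STOP button, same size and height as START, 68 mm from it on the same box; not to be pressed
- stop_top (a point): centre of the top of the red STOP button
- tray: white open tray 160 x 110 x 30 mm with spare transformers, fixed, on the other side of the test box from the control box. Origin: centre of its underside
- spare0: spare transformer with green winding, 42 x 48 x 34 mm, loose in the tray. Origin: centre of its underside
- spare1: second spare transformer, the same
- screwdriver: stubby screwdriver 130 mm long lying on the bench right of the rear of the test box, loose, under 35 mm high
- bottle: small white bottle with red cap, 48 mm across, 110 mm high, loose, left of the test box's rear. Origin: centre of its underside
Things that resemble listed ones, but are neither listed nor needed, are in the scene too. Of the things shaped like the startbox, the grey one is meant.

How it is judged (in metres and radians):
On the way, in this order (a step that is already met when the one before it is completed fails the run):
1. the slide is fully home on the contact bank, the lid still open (value of joint slide below 0.003 m and value of joint lid above 0.3 rad), for 0.1 s.
2. the lid is fully shut, the slide still home (value of joint lid below 0.025 rad and value of joint slide below 0.003 m), for 0.1 s.
3. START is pressed with the lid shut and the slide home (all of step 2 and value of joint start above 0.004 m), for 0.04 s.
At the end, for the whole second after the job is handed in: slide within 3 mm of home, lid within 0.025 rad of shut, START released (less than 2 mm down), the transformer at rest down in its nest (its underside within 4 mm of the nest floor) (all of step 2 and value of joint start below 0.002 m and height (world z) of transformer below 0.038 m and linear speed of transformer below 0.01 m/s); the robot touches nothing.
It fails at once if START pressed while the lid is not shut or the slide is not home (value of joint start above 0.003 m and (value of joint lid above 0.03 rad or value of joint slide above 0.004 m)).
It fails at once if the red STOP button is pressed (value of joint stop above 0.003 m).
It fails at once if the transformer is touched by the robot or lifted in its nest (contact force between transformer and the fingers above 0.5 N or contact force between transformer and the arm above 0.5 N or height (world z) of transformer above 0.042 m).
It fails at once if the lid is slammed (faster than 2.5 rad/s) (velocity of joint lid below -2.5 rad/s).
It fails at once if a spare transformer, the screwdriver or the bottle is moved by more than 15 mm (distance of any of spare0, spare1, screwdriver, bottle from where it was at the start of the episode above 0.015 m).
It also fails if it takes over 64 s, if anything falls off the work surface, if the arm or the gripper's body presses on something with over 40 N, if the wrist force passes 120 N, or if a joint passes its speed limit or range.

## Working session

There is one attempt and no reset: what is moved stays moved. The work goes in short steps, Python scripts to look and compute and a tool call to move; the robot and the scene stay as the last step left them, time stands still between calls to the robot, and variables do not carry over. Pictures are saved under pics/ and viewed, at most 10 in all, crops included, and the job is handed in when it is done.

Besides the shell and the picture viewer there is one more tool, called after "Call:" as name(argument=value, ...) on one line, values as JSON. play_rows: Moves the arm, as the interface text tells. Its arguments: {"type":"object","properties":{"plan":{"type":"array","items":{"type":"array","items":{"type":"number"}}},"grip":{"type":"number"}},"required":["plan"]}

```bash
mkdir -p pics; cat > h.py <<'E'
from plant import *
import cv2,numpy as np
def shot(c,n=None):
    s=snapshot(c)
    if n: cv2.imwrite('pics/'+n+'.png',cv2.cvtColor(s['frame'],cv2.COLOR_RGB2BGR))
    return s
def proj(s,p):
    from scipy.spatial.transform import Rotation as R
    a=np.array(s['attitude'],float)
    M=a if a.shape==(3,3) else (R.from_euler('xyz',a,degrees=True).as_matrix() if a.size==3 else None)
    q=M.T@(np.array(p)-np.array(s['position'])); u=q[:2]/q[2]; u=u*(1+s['k1']*(u@u))
    return np.round([s['fx']*u[0]+s['cx'],s['fy']*u[1]+s['cy']])
E
python3 - <<'E'
from h import *
S={}
for c in('scene','side'):
    S[c]=s=shot(c,c+'0'); print(c,{k:v for k,v in s.items() if k!='frame'})
    for t in ('testbox','slide_face','transformer','lid_hinge','lid_push','lid_edge','startbox','start_top','stop_top','tray','bottle','screwdriver'):
        for d in spot_point(c,t)[:3]: print(t,round(d['score'],2),np.round(d['position'],3),proj(s,d['position']))
a=cv2.imread('pics/scene0.png');b=cv2.imread('pics/side0.png')
cv2.imwrite('pics/both.png',cv2.resize(np.vstack([a,b]),(800//2*1,600)) if 0 else np.hstack([cv2.resize(a,(400,300)),cv2.resize(b,(400,300))]))
print(get_obs())
E
```

```text
scene {'fx': 370.28602562537435, 'fy': 370.28602562537435, 'cx': 255.43329699295865, 'cy': 189.07021704786814, 'k1': -0.014903003761972441, 'position': array([ 0.75361582, -0.59172249,  1.06753133]), 'attitude': array([-152.29830882,   -0.41630451,   27.19236518])}
testbox 0.95 [ 0.536  0.016 -0.001] [278. 168.]
slide_face 0.68 [0.462 0.008 0.047] [258. 154.]
slide_face 0.68 [0.602 0.028 0.343] [312. 105.]
transformer 0.76 [0.514 0.022 0.036] [274. 158.]
lid_hinge 0.85 [0.664 0.037 0.084] [320. 165.]
lid_hinge 0.36 [ 0.475 -0.295  0.063] [214. 231.]
lid_edge 0.91 [0.599 0.031 0.342] [312. 104.]
lid_edge 0.41 [0.475 0.305 0.009] [297. 101.]
startbox 0.86 [ 0.319 -0.366  0.001] [160. 235.]
startbox 0.84 [ 0.513 -0.293 -0.003] [227. 243.]
startbox 0.82 [ 0.354 -0.551 -0.002] [134. 296.]
start_top 0.66 [ 0.39  -0.554  0.068] [137. 297.]
start_top 0.56 [0.598 0.03  0.346] [311. 103.]
start_top 0.42 [ 0.544 -0.285  0.07 ] [236. 237.]
stop_top 0.63 [ 0.285 -0.375  0.068] [143. 225.]
stop_top 0.55 [ 0.474 -0.29   0.064] [215. 229.]
stop_top 0.46 [ 0.317 -0.542  0.07 ] [117. 281.]
tray 0.58 [
[... 1412 characters left out ...]
.032 0.338] [181. 123.]
{'clock': 1.3, 'joint_pos': array([-4.80103383e+01,  2.05466719e+01,  6.82231326e-01,  9.35840938e-04,
       -7.01361008e+01, -1.65074639e+01]), 'qvel': array([ 0.03181427, -0.0096626 , -0.01310745,  0.01330141, -0.07194361,
        0.00514288]), 'tau': array([-4.46242020e-04, -5.82379925e+01,  2.93295300e+01,  7.00270593e+00,
        1.22818892e-02,  3.24118204e-06]), 'tool_pos': array([ 0.29038321, -0.60932658,  0.24556274]), 'orientation': array([ 1.79999731e+02, -9.97711231e-04, -1.54517484e+02]), 'force': array([ 0.16202401, -0.03181491,  0.60023844]), 'moment': array([-0.00402485,  0.00027156, -0.00255348]), 'gripper_force': 0.0, 'opening': 0.08783736012127018}
```

View pics/scene0.png

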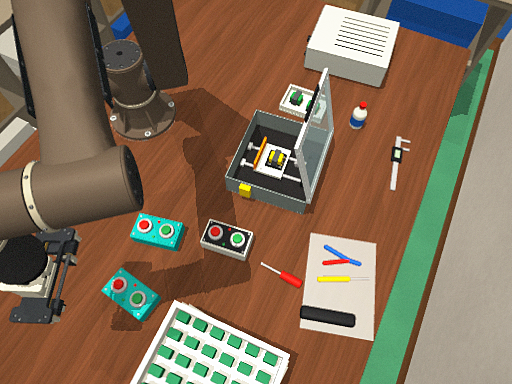

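View pics/side0.png

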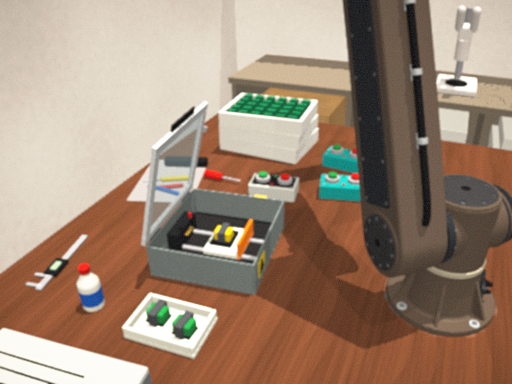

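The teal boxes at (157,230) and (131,293) in the scene view and the grey one at (227,239) all look like the startbox. Only the grey one fits the description. I'll confirm it in one crop while I start moving.

Call:
play_rows(plan=[[0, 0, -1.8, 0, 0, 5.83], [0, 0, -1.8, 0, 0, 5.83], [0, 0, -1.8, 0, 0, 5.83], [-2.3, 2.5, 0, 0, 0, 0], [-2.3, 2.5, 0, 0, 0, 0], [-2.3, 2.5, 0, 0, 0, 0], [-2.3, 2.5, 0, 0, 0, 0], [-2.3, 2.5, 0, 0, 0, 0], [-2.3, 2.5, 0, 0, 0, 0], [-2.3, 2.5, 0, 0, 0, 0], [-2.3, 2.5, 0, 0, 0, 0], [-2.3, 2.5, 0, 0, 0, 0], [-2.3, 2.5, 0, 0, 0, 0], [0, 0, 0, 0, 0, 0]], grip=0)

```text
clock: 2.47
tool_pos: [0.4861, -0.326, 0.2997]
orientation: [180.0, 0.1, -171.8]
force: [-0.6, -1.1, -0.4]
opening: 0.0017
gripper_force: 0.0
```

```bash
python3 - <<'E'
from h import *
s=shot('scene'); w=shot('wrist')
a=cv2.resize(s['frame'][200:260,180:260],(512,384),interpolation=cv2.INTER_CUBIC)
im=np.hstack([cv2.resize(a,(400,300)),cv2.resize(w['frame'],(400,300))])
cv2.imwrite('pics/crop1.png',im[:,:,::-1])
for c,l in(('wrist',('start_top','stop_top','startbox')),('scene',('start_top','stop_top'))):
  for t in l:
    for d in spot_point(c,t)[:3]: print(c,t,round(d['score'],2),np.round(d['position'],3))
E
```

```text
wrist start_top 0.91 [ 0.346 -0.353  0.069]
wrist start_top 0.67 [ 0.547 -0.285  0.068]
wrist start_top 0.64 [ 0.391 -0.554  0.072]
wrist stop_top 0.83 [ 0.479 -0.297  0.069]
wrist stop_top 0.78 [ 0.319 -0.542  0.066]
wrist startbox 0.77 [ 0.514 -0.29  -0.003]
wrist startbox 0.7 [ 0.356 -0.55   0.002]
wrist startbox 0.57 [ 0.316 -0.365  0.   ]
scene start_top 0.74 [0.537 0.298 0.009]
scene start_top 0.52 [ 0.387 -0.553  0.071]
scene start_top 0.47 [ 0.543 -0.284  0.071]
scene stop_top 0.54 [ 0.316 -0.543  0.068]
scene stop_top 0.46 [ 0.474 -0.292  0.064]
scene stop_top 0.4 [ 0.281 -0.373  0.065]
```

View pics/crop1.png

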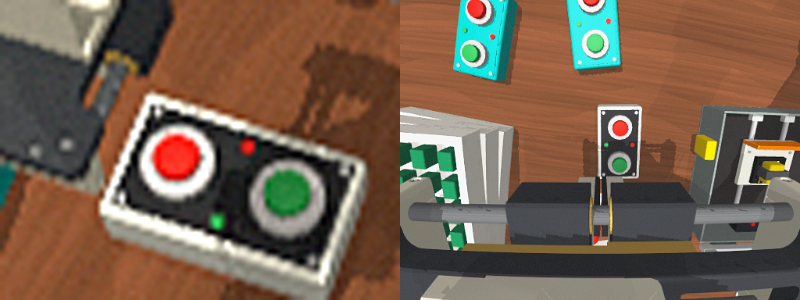

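The crop shows the grey box, with black top plate: red STOP at (178,157) and green START at (287,190). It lies on the test box's right side and is the only grey one, so START is at about (0.545, -0.285). Next I go over the front gap of the test box.

Call:
play_rows(plan=[[0, 3.7, 0, 0, 0, 0], [0, 3.7, 0, 0, 0, 0], [0, 3.7, 0, 0, 0, 0], [0, 3.7, 0, 0, 0, 0], [0, 3.7, 0, 0, 0, 0], [0, 3.7, 0, 0, 0, 0], [0, 3.7, 0, 0, 0, 0], [0, 3.7, 0, 0, 0, 0], [0, 3.6, 0, 0, 0, 0], [0, 0, 0, 0, 0, 0]])

```text
clock: 3.65
tool_pos: [0.4367, 0.0028, 0.3001]
orientation: [179.9, 0.1, -171.8]
force: [0.4, -1.1, 0.1]
opening: 0.0003
gripper_force: 0.0
```

```bash
python3 - <<'E'
from h import *
for c in('wrist','scene','side'):
  s=shot(c,c+'2')
  for t in ('testbox','slide_face','transformer','lid_hinge','lid_edge','lid_push'):
    for d in spot_point(c,t)[:1]: print(c,t,round(d['score'],2),np.round(d['position'],3),proj(s,d['position']))
a,b=cv2.imread('pics/wrist2.png'),cv2.imread('pics/side2.png')
cv2.imwrite('pics/v2.png',np.hstack([cv2.resize(a,(400,300)),cv2.resize(b[60:300,100:420],(400,300))]))
E
```

```text
wrist testbox 0.62 [ 0.532  0.022 -0.003] [260. 214.]
wrist slide_face 0.7 [0.463 0.013 0.055] [262. 184.]
wrist transformer 0.77 [0.521 0.021 0.037] [261. 217.]
scene testbox 0.83 [ 0.537  0.019 -0.001] [279. 168.]
scene slide_face 0.98 [0.464 0.01  0.047] [258. 153.]
scene transformer 0.75 [0.516 0.02  0.036] [274. 159.]
scene lid_hinge 0.59 [0.666 0.038 0.086] [321. 165.]
scene lid_edge 0.64 [0.597 0.032 0.342] [311. 103.]
scene lid_push 0.55 [0.616 0.034 0.292] [315. 118.]
side testbox 0.82 [0.531 0.02  0.002] [221. 248.]
side slide_face 0.86 [0.469 0.013 0.052] [244. 236.]
side transformer 0.54 [0.522 0.015 0.031] [224. 238.]
side lid_hinge 0.81 [0.664 0.036 0.084] [170. 214.]
side lid_edge 0.63 [0.606 0.031 0.338] [180. 122.]
side lid_push 0.74 [0.621 0.036 0.288] [176. 142.]
```

View pics/v2.png

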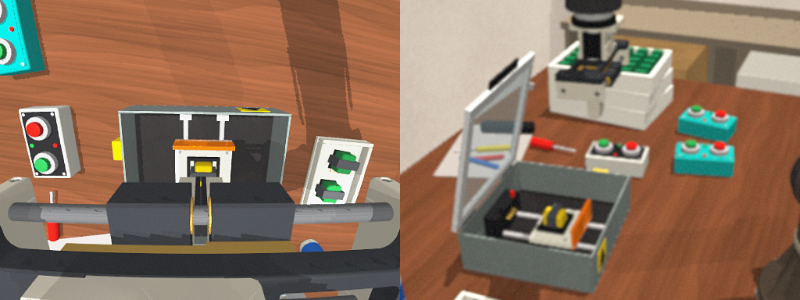

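```bash
python3 - <<'E'
from h import *
s=shot('wrist'); o=get_obs(); print(s['position'],s['attitude'],o['tool_pos'],o['orientation'])
E
```

```text
[ 0.35695479 -0.01341452  0.43957025] [ 1.62762615e+02 -5.21573620e-03  9.79942348e+01] [ 0.43721708 -0.00092801  0.29956988] [-1.79997885e+02 -1.21284866e-03 -1.71998102e+02]
```

Call:
play_rows(plan=[[0, 0, 3.5, 0, 0, 0], [0, 0.2, 3.5, 0, 0, 0], [0, 0.2, 3.5, 0, 0, 0], [0, 0, 3.5, 0, 0, 0], [0, 0, 3.5, 0, 0, 0], [0, 0, 2.5, 0, 0, 0], [0, 0, 2, 0, 0, 0], [0, 0, 1.5, 0, 0, 0], [0, 0, 0, 0, 0, 0]])

```text
clock: 5.5
tool_pos: [0.4349, 0.0023, 0.0619]
orientation: [-179.9, -0.3, -172.0]
force: [0.1, 0.0, -0.4]
opening: 0.0008
gripper_force: 0.0
```

Call:
play_rows(plan=[[-0.5, 0, 0, 0, 0, 0], [-0.5, 0, 0, 0, 0, 0], [-0.5, 0, 0, 0, 0, 0], [-0.5, 0, 0, 0, 0, 0], [-0.5, 0, 0, 0, 0, 0], [-0.5, 0, 0, 0, 0, 0], [-0.5, 0, 0, 0, 0, 0], [0, 0, 0, 0, 0, 0]])

```text
clock: 6.17
tool_pos: [0.4725, 0.008, 0.0647]
orientation: [-180.0, 0.0, -172.0]
force: [-0.1, 0.3, -0.9]
opening: 0.0006
gripper_force: 0.0
```

Call:
play_rows(plan=[[-0.5, 0, 0, 0, 0, 0], [-0.5, 0, 0, 0, 0, 0], [-0.5, 0, 0, 0, 0, 0], [-0.3, 0, 0, 0, 0, 0]])

```text
clock: 6.5
tool_pos: [0.4896, 0.0102, 0.0644]
orientation: [-180.0, -0.0, -172.0]
force: [-2.4, -1.8, 1.5]
opening: 0.0005
gripper_force: 1.3
```

```bash
python3 - <<'E'
from h import *
for c in('side','scene','wrist'):
  s=shot(c,c+'3')
  for t in ('slide_face','transformer','lid_edge'):
    for d in spot_point(c,t)[:1]: print(c,t,round(d['score'],2),np.round(d['position'],3),proj(s,d['position']))
print(get_obs()['tool_pos'],get_obs()['force'])
a,b=cv2.imread('pics/scene3.png')[60:240,160:400],cv2.imread('pics/side3.png')[80:320,100:420]
cv2.imwrite('pics/v3.png',np.hstack([cv2.resize(a,(400,300)),cv2.resize(b,(400,300))]))
E
```

```text
side slide_face 0.84 [0.506 0.01  0.055] [230. 231.]
side transformer 0.63 [0.56  0.02  0.032] [210. 236.]
side lid_edge 0.94 [0.6   0.027 0.338] [183. 122.]
scene slide_face 0.72 [0.5   0.014 0.049] [269. 157.]
scene transformer 0.76 [0.555 0.025 0.037] [285. 163.]
scene lid_edge 0.62 [0.6   0.032 0.343] [312. 103.]
wrist transformer 0.44 [0.557 0.026 0.036] [265. 319.]
[0.48922034 0.01044142 0.06465799] [-0.51978009  0.55603291 -0.42562896]
```

View pics/v3.png

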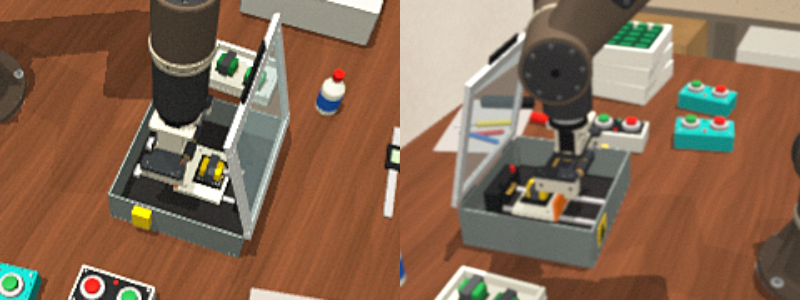

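The pictures show the fingers in front of the orange plate, and the slide has moved about 37 mm. I'll continue slowly until the force rises.

Call:
play_rows(plan=[[-0.3, 0, 0, 0, 0, 0], [-0.3, 0, 0, 0, 0, 0], [-0.3, 0, 0, 0, 0, 0], [-0.3, 0, 0, 0, 0, 0], [-0.3, 0, 0, 0, 0, 0]])

```text
clock: 7.52
tool_pos: [0.5041, 0.0123, 0.0645]
orientation: [-180.0, -0.0, -172.0]
force: [-2.7, -1.8, 2.4]
opening: 0.0007
gripper_force: 1.3
```

Call:
play_rows(plan=[[-0.2, 0, 0, 0, 0, 0], [-0.2, 0, 0, 0, 0, 0], [-0.2, 0, 0, 0, 0, 0]])

```text
clock: 7.77
tool_pos: [0.5099, 0.0131, 0.0644]
orientation: [-180.0, -0.0, -172.0]
force: [-1.7, -2.2, 0.6]
opening: 0.0003
gripper_force: 1.3
```

Call:
play_rows(plan=[[-0.2, 0, 0, 0, 0, 0], [-0.2, 0, 0, 0, 0, 0], [-0.2, 0, 0, 0, 0, 0]])

```text
clock: 8.02
tool_pos: [0.5117, 0.013, 0.0637]
orientation: [-180.0, -0.5, -172.1]
force: [-20.9, 1.7, 14.9]
opening: 0.0001
gripper_force: 10.0
```

Call:
play_rows(plan=[[-0.2, 0, 0, 0, 0, 0], [-0.2, 0, 0, 0, 0, 0]])

```text
clock: 8.18
tool_pos: [0.512, 0.0126, 0.063]
orientation: [-179.9, -0.9, -172.2]
force: [-31.9, 2.3, 23.4]
opening: 0.0003
gripper_force: 15.5
```

Call:
play_rows(plan=[[1.5, 0, 0, 0, 0, 0], [1.5, 0, 0, 0, 0, 0], [1.5, 0, 0, 0, 0, 0], [0, 0, -2, 0, 0, 0], [0, 0, -3.4, 0, 0, 0], [0, 0, -3.4, 0, 0, 0], [0, 0, -3.4, 0, 0, 0], [0, 0, -3.4, 0, 0, 0], [0, 0, -3.4, 0, 0, 0], [0, 0, -3.4, 0, 0, 0], [0, 0, -3.4, 0, 0, 0], [0, 0, -3.4, 0, 0, 0], [0, 0, -3.4, 0, 0, 0], [0, 0, -3.4, 0, 0, 0], [0, 0, 0, 0, 0, 0]])

```text
clock: 9.43
tool_pos: [0.4779, 0.0085, 0.4322]
orientation: [180.0, 0.7, -172.0]
force: [-0.2, -0.5, 1.0]
opening: 0.0005
gripper_force: 0.0
```

```bash
python3 - <<'E'
from h import *
for c in('side','scene','wrist'):
  s=shot(c,c+'4')
  for t in ('slide_face','transformer','lid_hinge','lid_edge','lid_push'):
    for d in spot_point(c,t)[:1]: print(c,t,round(d['score'],2),np.round(d['position'],3),proj(s,d['position']))
print(get_obs()['tool_pos'],get_obs()['force'])
a,b=cv2.imread('pics/scene4.png')[60:240,160:400],cv2.imread('pics/side4.png')[80:320,100:420]
cv2.imwrite('pics/v4.png',np.hstack([cv2.resize(a,(400,300)),cv2.resize(b,(400,300))]))
E
```

```text
side slide_face 0.76 [0.527 0.019 0.052] [222. 232.]
side transformer 0.78 [0.582 0.025 0.034] [202. 234.]
side lid_hinge 0.76 [0.667 0.039 0.086] [168. 214.]
side lid_edge 0.74 [0.602 0.029 0.34 ] [182. 121.]
side lid_push 0.75 [0.62  0.037 0.289] [176. 142.]
scene transformer 0.68 [0.507 0.305 0.001] [305. 105.]
scene lid_hinge 0.63 [0.665 0.036 0.086] [320. 166.]
scene lid_edge 0.72 [0.597 0.03  0.344] [311. 103.]
scene lid_push 0.79 [0.618 0.034 0.294] [316. 118.]
wrist slide_face 0.82 [0.524 0.019 0.054] [259. 177.]
wrist transformer 0.66 [ 0.532  0.019 -0.003] [258. 174.]
wrist lid_edge 0.92 [0.599 0.028 0.341] [260. 325.]
wrist lid_push 0.95 [0.618 0.029 0.295] [258. 309.]
[0.47529032 0.00841072 0.42456646] [ 0.18244006  0.99722129 -0.35688057]
```

View pics/v4.png

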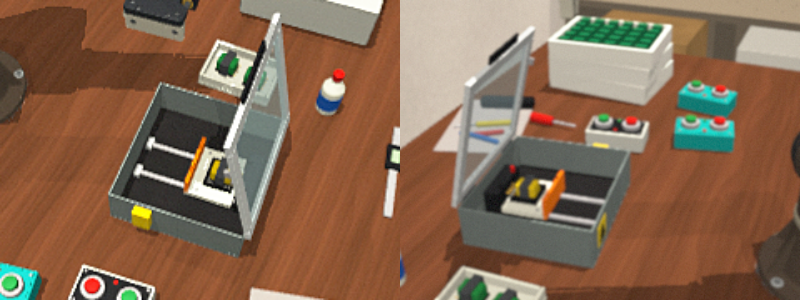

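The slide is home: the orange plate has moved rearwards, and the transformer sits by the contact bank. Now I go over the lid and down behind it.

Call:
play_rows(plan=[[-3.5, 0, 0, 0, 0, 0], [-3.5, 0, 0, 0, 0, 0], [-3.5, 0, 0, 0, 0, 0], [-3.5, 0.2, 0, 0, 0, 0], [-3.5, 0, 0, 0, 0, 0], [0, 0, 0, 0, 0, 0], [0, 0, 0, 0, 0, 0]])

```text
clock: 10.92
tool_pos: [0.6498, 0.0351, 0.4215]
orientation: [-180.0, -0.3, -172.0]
force: [0.3, 0.2, 0.0]
opening: 0.0006
gripper_force: 0.0
```

```bash
python3 - <<'E'
from h import *
for c in('side','scene'):
  s=shot(c,c+'5')
  for t in ('lid_edge','lid_push'):
    for d in spot_point(c,t)[:1]: print(c,t,round(d['score'],2),np.round(d['position'],3))
print(get_obs()['tool_pos'],get_obs()['force'],get_obs()['orientation'])
E
```

```text
side lid_edge 0.97 [0.605 0.03  0.337]
side lid_push 0.84 [0.624 0.035 0.291]
scene lid_edge 0.58 [0.597 0.029 0.345]
scene lid_push 0.91 [0.615 0.031 0.293]
[0.64748035 0.03452961 0.42603494] [-0.10429801  0.06631961  0.52252401] [ 1.79979189e+02  1.22222706e-01 -1.71994895e+02]
```

Call:
play_rows(plan=[[0, 0, 2, 0, 0, 0], [0, 0, 2, 0, 0, 0], [0, 0, 2, 0, 0, 0], [0, 0, 2, 0, 0, 0], [0, 0, 1.8, 0, 0, 0], [0, 0, 0, 0, 0, 0], [0, 0, 0, 0, 0, 0]])

```text
clock: 11.8
tool_pos: [0.6477, 0.0345, 0.3271]
orientation: [-180.0, -0.0, -172.0]
force: [0.3, -0.1, 1.5]
opening: 0.0002
gripper_force: 0.0
```

Call:
play_rows(plan=[[0.5, 0, 0, 0, 0, 0], [0.5, 0, 0, 0, 0, 0], [0.5, 0, 0, 0, 0, 0], [0.5, 0, 0, 0, 0, 0], [0.5, 0, 0, 0, 0, 0]])

```text
clock: 12.22
tool_pos: [0.6232, 0.0312, 0.3274]
orientation: [180.0, 0.1, -172.0]
force: [2.9, 0.8, -1.6]
opening: 0.0005
gripper_force: 1.5
```

The force shows contact with the lid at about 74.5°. I'll swing it over along the arc.

Call:
play_rows(plan=[[0.95, 0, 0.25, 0, 0, 0], [0.95, 0, 0.3, 0, 0, 0], [0.94, 0, 0.33, 0, 0, 0], [0.91, 0, 0.4, 0, 0, 0], [0.91, 0, 0.41, 0, 0, 0], [0.87, 0, 0.48, 0, 0, 0], [0.87, 0, 0.49, 0, 0, 0], [0.83, 0, 0.55, 0, 0, 0], [0.83, 0, 0.56, 0, 0, 0], [0.77, 0, 0.62, 0, 0, 0], [0.77, 0, 0.63, 0, 0, 0], [0.71, 0, 0.69, 0, 0, 0], [0.71, 0, 0.7, 0, 0, 0], [0.65, 0, 0.76, 0, 0, 0], [0.65, 0, 0.76, 0, 0, 0]])

```text
clock: 13.47
tool_pos: [0.5009, 0.014, 0.2467]
orientation: [180.0, 0.0, -172.0]
force: [0.3, 1.5, 2.1]
opening: 0.0003
gripper_force: 0.8
```

```bash
python3 - <<'E'
from h import *
for c in('side','scene'):
  s=shot(c,c+'6')
  for t in ('lid_edge','lid_push','slide_face'):
    for d in spot_point(c,t)[:1]: print(c,t,round(d['score'],2),np.round(d['position'],3))
print(get_obs()['tool_pos'],get_obs()['force'],get_obs()['orientation'])
a,b=cv2.imread('pics/scene6.png')[60:240,160:400],cv2.imread('pics/side6.png')[80:320,100:420]
cv2.imwrite('pics/v6.png',np.hstack([cv2.resize(a,(400,300)),cv2.resize(b,(400,300))]))
E
```

```text
side lid_edge 0.9 [0.461 0.01  0.242]
side lid_push 0.74 [0.506 0.02  0.217]
side slide_face 0.9 [0.53  0.017 0.054]
scene lid_push 0.92 [0.498 0.016 0.217]
[0.50191944 0.01418506 0.24736208] [ 0.37923711 -0.40709491  0.32662032] [-1.79996114e+02  5.32404295e-03 -1.72007478e+02]
```

View pics/v6.png

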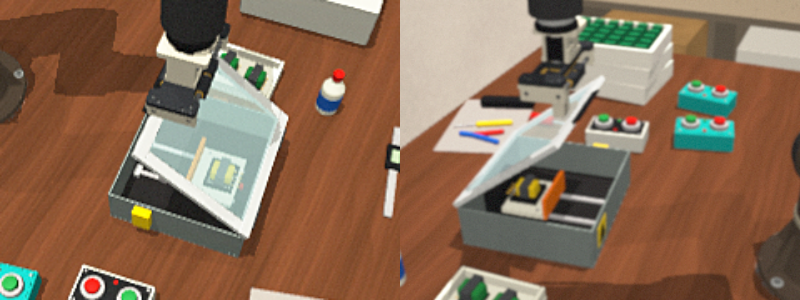

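The lid has swung to about 37° with the fingers on its upper face. I'll carry on down the arc.

Call:
play_rows(plan=[[0.6, 0, 0.76, 0, 0, 0], [0.57, 0, 0.8, 0, 0, 0], [0.55, 0, 0.82, 0, 0, 0], [0.5, 0, 0.84, 0, 0, 0], [0.48, 0, 0.86, 0, 0, 0], [0.43, 0, 0.88, 0, 0, 0], [0.41, 0, 0.9, 0, 0, 0], [0.35, 0, 0.92, 0, 0, 0], [0.33, 0, 0.93, 0, 0, 0], [0.27, 0, 0.94, 0, 0, 0], [0.25, 0, 0.95, 0, 0, 0], [0.18, 0, 0.96, 0, 0, 0]])

```text
clock: 14.87
tool_pos: [0.4525, 0.0072, 0.1407]
orientation: [-180.0, -0.0, -172.0]
force: [1.6, 1.1, 1.0]
opening: 0.0006
gripper_force: 0.4
```

Call:
play_rows(plan=[[0.1, 0, 0.5, 0, 0, 0], [0.1, 0, 0.5, 0, 0, 0], [0, 0, 0.4, 0, 0, 0], [0, 0, 0.3, 0, 0, 0]])

```text
clock: 15.2
tool_pos: [0.4505, 0.0068, 0.1241]
orientation: [-180.0, -0.1, -172.0]
force: [-0.8, 0.5, 0.6]
opening: 0.0002
gripper_force: 0.4
```

Shut puts the TCP at about z = 0.114. I press down gently to the stop.

Call:
play_rows(plan=[[0, 0, 0.3, 0, 0, 0], [0, 0, 0.3, 0, 0, 0], [0, 0, 0.3, 0, 0, 0], [0, 0, 0.2, 0, 0, 0]])

```text
clock: 15.53
tool_pos: [0.451, 0.0069, 0.114]
orientation: [-180.0, 0.0, -172.0]
force: [-13.0, 2.6, 36.0]
opening: 0.0002
gripper_force: 18.2
```

Call:
play_rows(plan=[[0, 0, 0.2, 0, 0, 0], [0, 0, 0.1, 0, 0, 0], [0, 0, 0, 0, 0, 0]])

```text
clock: 15.78
tool_pos: [0.451, 0.007, 0.1139]
orientation: [-180.0, 0.1, -171.9]
force: [-17.9, 2.9, 44.8]
opening: 0.0005
gripper_force: 22.2
```

Call:
play_rows(plan=[[0, 0, -2, 0, 0, 0], [0, 0, -3, 0, 0, 0], [0, 0, -3, 0, 0, 0], [0, 0, -3, 0, 0, 0], [0, 0, -3, 0, 0, 0], [-0.6, -3.35, 0, 0, 0, 0], [-0.6, -3.35, 0, 0, 0, 0], [-0.6, -3.35, 0, 0, 0, 0], [-0.6, -3.35, 0, 0, 0, 0], [-0.6, -3.35, 0, 0, 0, 0], [-0.6, -3.35, 0, 0, 0, 0], [-0.6, -3.35, 0, 0, 0, 0], [-0.6, -3.35, 0, 0, 0, 0], [-0.5, -3.4, 0, 0, 0, 0], [0, 0, 0, 0, 0, 0], [0, 0, 0, 0, 0, 0]])

```text
clock: 17.12
tool_pos: [0.5453, -0.2864, 0.2494]
orientation: [180.0, -0.1, -172.2]
force: [-0.2, -0.5, 0.0]
opening: 0.0008
gripper_force: 0.0
```

```bash
python3 - <<'E'
from h import *
for c in('side','scene','wrist'):
  s=shot(c,c+'7')
  for t in ('lid_edge','lid_push','slide_face','start_top','stop_top'):
    for d in spot_point(c,t)[:3]: 
      if t[:2]!='st' or d['position'][0]>.43: print(c,t,round(d['score'],2),np.round(d['position'],3))
print(get_obs()['tool_pos'],get_obs()['force'])
a,b=cv2.imread('pics/wrist7.png'),cv2.imread('pics/side7.png')[80:320,100:420]
cv2.imwrite('pics/v7.png',np.hstack([cv2.resize(a,(400,300)),cv2.resize(b,(400,300))]))
E
```

```text
side lid_edge 0.71 [0.407 0.004 0.088]
side lid_push 0.61 [0.456 0.013 0.093]
side stop_top 0.44 [ 0.476 -0.293  0.066]
scene lid_push 0.96 [0.452 0.012 0.097]
scene lid_push 0.57 [ 0.505  0.306 -0.002]
scene start_top 0.57 [ 0.546 -0.285  0.068]
wrist start_top 0.59 [ 0.546 -0.284  0.067]
wrist stop_top 0.64 [ 0.48  -0.297  0.068]
[ 0.54531321 -0.28474223  0.2506513 ] [-0.1810891   0.23322522 -0.8965898 ]
```

View pics/v7.png

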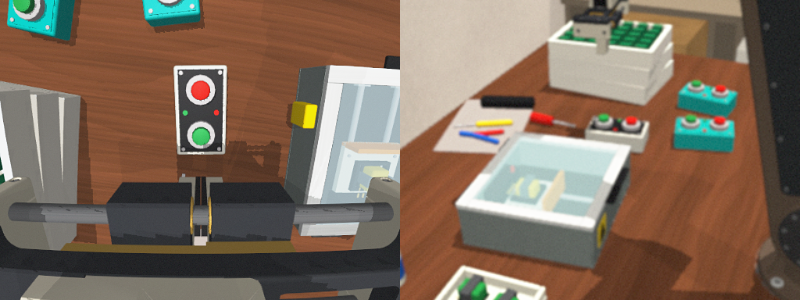

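The lid is shut and the tool stands directly over START, with STOP 68 mm away. I'll go down and press.

Call:
play_rows(plan=[[0, 0, 3, 0, 0, 0], [0, 0, 3, 0, 0, 0], [0, 0, 3, 0, 0, 0], [0, 0, 3, 0, 0, 0], [0, 0, 2, 0, 0, 0], [0, 0, 1.3, 0, 0, 0], [0, 0, 0.5, 0, 0, 0], [0, 0, 0, 0, 0, 0]])

```text
clock: 18.68
tool_pos: [0.5447, -0.2846, 0.0913]
orientation: [180.0, -0.1, -172.0]
force: [0.6, -0.9, 0.2]
opening: 0.0006
gripper_force: 0.0
```

Call:
play_rows(plan=[[0, 0, 0.3, 0, 0, 0], [0, 0, 0.3, 0, 0, 0], [0, 0, 0.3, 0, 0, 0], [0, 0, 0.2, 0, 0, 0], [0, 0, 0, 0, 0, 0]])

```text
clock: 19.1
tool_pos: [0.5462, -0.2849, 0.0824]
orientation: [-179.9, 0.1, -172.0]
force: [1.1, -0.4, 2.9]
opening: 0.0007
gripper_force: 1.8
```

Call:
play_rows(plan=[[0, 0, 0.2, 0, 0, 0], [0, 0, 0.2, 0, 0, 0], [0, 0, 0.2, 0, 0, 0], [0, 0, 0, 0, 0, 0], [0, 0, 0, 0, 0, 0]])

```text
clock: 19.52
tool_pos: [0.5463, -0.285, 0.0798]
orientation: [-179.9, 0.2, -171.9]
force: [-8.2, 6.4, 32.5]
opening: 0.0004
gripper_force: 15.7
```

The button bottomed with the tip at 61 mm, which is 6 mm of travel. I release it and check.

Call:
play_rows(plan=[[0, 0, -1, 0, 0, 0], [0, 0, -2, 0, 0, 0], [0, 0, -3, 0, 0, 0], [0, 0, -3, 0, 0, 0], [0, 0, -3, 0, 0, 0], [0, 0, -3, 0, 0, 0], [0, 0, 0, 0, 0, 0], [0, 0, 0, 0, 0, 0], [0, 0, 0, 0, 0, 0]])

```text
clock: 20.27
tool_pos: [0.5447, -0.2844, 0.225]
orientation: [179.9, -0.0, -172.0]
force: [-0.2, 0.1, -1.4]
opening: 0.0007
gripper_force: 0.0
```

```bash
python3 - <<'E'
from h import *
s=shot('side','side8')
for t in ('lid_edge','lid_push','transformer','bottle','screwdriver'):
    for d in spot_point('side',t)[:1]: print(t,round(d['score'],2),np.round(d['position'],3))
print(get_obs()['tool_pos'],get_obs()['force'])
print(close_job())
E
```

```text
lid_edge 0.78 [0.406 0.005 0.09 ]
lid_push 0.64 [0.456 0.017 0.094]
bottle 0.6 [ 0.703  0.313 -0.003]
screwdriver 0.59 [ 0.697 -0.304  0.003]
[ 0.54503294 -0.28461607  0.2246653 ] [-0.50814079  1.16767389 -0.31102024]
the job is handed in; nothing more can be done
None
```

I pushed the slide home, shut the lid, pressed and released START, and handed the job in; the hand-in gave no verdict, but the force readings and camera views agree with all three steps.

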